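# Slide the print-bearing bottle into the photo corner

## Robot

A 6-joint arm with a two-finger parallel gripper is mounted at the origin on the work surface. World frame = base frame: x ahead of the robot, y to its left, z up, the work surface at z = 0. Lengths are in m, angles in rad, forces in N, time in s.
With the tool pointing down it reaches from about 0.25 to 0.775 m from the base axis. Payload 4 kg.
Tool frame: the origin (TCP) lies midway between the tips of the shut fingers; the grasp point (between the pads) lies 19 mm behind it; x points along the fingers, y is the direction in which the jaws open and shut, and the axes are right-handed (so a half turn about x gives the same grasp; the last joint's range is limited). The gripper opens to 85 mm and grips with 20 to 120 N. Pads are 22 mm wide; open, the fingers measure 114 mm over their backs; the gripper's body (76 mm by 85 mm) begins 54 mm behind the grasp point. The pads swing forward as they close: fully open they stand 13 mm farther back than shut.
Start: joints at [-1.237, 0.087, 1.371, -0, 1.684, -0.103], TCP at [0.233, -0.498, 0.231] pointing down, gripper open.
Joint ranges: [-3.1, 3.1], [-0.76, 2.03], [0.27, 2.55], [-1.08, 4.22], [0.17, 2.65], [-2.57, 2.57]. Speed limits (rad/s): [2.79, 2.79, 3.14, 3.14, 3.14, 3.14].

## Interface

Orientations are given as a rotation vector (axis times angle).
In Python, from plant import arm gives the robot as it stands.
- The arm moves only by the tool arm_command, never from a script. Its argument "commands" is a list of rows, each an object with "angular": the turn, a rotation vector about the tool's x, y, z in degrees, a list of three; "translation": the shift along the tool's x, y, z in mm, a list of three; "gripper": the closure, from 0 (fully open) to 1 (shut). A call has 1 to 8 rows; each row shifts and turns the commanded pose from where the row before left it, along the tool's axes as they then stand; what a row does not reach is not made up. A row lasts 1/12 s, in which the tool goes at most 41.7 mm and 7.16 degrees, less where a joint would pass 70% of its speed; a pose out of reach is approached as far as the arm can. A call is refused whole if a number of a shift passes 41.7 or a number of a turn 7.16, either way. A call with a gripper value outside its range is refused whole. The fingers move at their own pace and stop on an object; "force" is the grip in N (left out, the last holds). Time passes only in rows, so rows that do not move let the fingers close. It gives the time, the measured TCP pose, the force and the opening at its end, in the units of the state.
- arm.get_obs(): the state, without advancing time (a new reading comes with each control period).
- arm.get_image(name): name is "scene" or "top" or "wrist"; returns (picture, depth): 420x560x3 uint8, red, green, blue; 420x560 float32, m along the optical axis (not along the pixel's ray), 0 where there is no reading.
- arm.get_calibration(name): a dict with "vertical_fov" (degrees; the focal length in pixels is half the picture's height over the tangent of half this angle, whatever the lens; pixels are square), "cx", "cy" (the principal point, pixels), "world_to_cam" (4x4, takes a point from world to camera coordinates). Camera axes: x right, y down, z forward; pixel columns grow to the right and rows downward; lengths in m; the calibration is good to about 2 mm. A picture is of the moment at which its call begins: read the wrist's pose just before it. get_calibration takes no time and is no camera call; for the wrist camera it gives the pose at the moment of the call.
- arm.close_job(): hands the job in, once; it reports no verdict.
Trained networks look in the newest picture that a camera, given by its name, has taken for a name from the list of things; names that differ only in an ending like _2 or _b are one class to them, and where a whole thing is asked for, a point or a joint stands for the part that bears it (a point fixed in the world has none). Each returns a list of dicts, best first, with "score" (0 to 1); they miss things now and then, are a little off and sometimes report something else, mostly with a low value. They report only what shows in the picture. A call takes as long as a camera call. They do not tell look-alikes from the thing itself.
- arm.regions_of(name, camera): "pixels" (420x560 bool, what is visible of it) and "extent" ([centre column, centre row, width, height] in pixels, round what is visible of it).
The state is a dict: "time": time; "joint_positions": joint angles; "qvel": joint speeds; "effort": joint torques, N m; "tcp_pos": TCP position; "tool_rot": TCP orientation; "force": force on the tool from outside, world axes, zero at the start; "moment": the same for the moment, N m; "finger_gap": finger opening in m.
Only numpy, scipy, OpenCV 4.12 (cv2) and the standard library are available. Lean on these libraries where they do the work, as an engineer would, in place of code of your own. Each camera call takes 0.05 s, during which the arm holds its last target.

## Task

The tall metal bottle carries fingerprints on its shoulder and neck: without lifting it, tipping it or touching it above its straight lower part, push it low down so that it slides upright across the bench into the inside corner of the right-angle photo stop, until it stands against both arms. Then press the shutter button all the way down and let it go, leaving the bottle standing in the corner and everything else on the bench where it is.

Things in the scene. Friction and masses are not known exactly. Their poses are not given: they have to be found in the camera images.
- bottle: Tall bare-aluminium bottle with a black cap, 230 mm high, loose, about 0.4 kg, round about its z axis. Its lower part, the only part to be touched, is a straight cylinder 60 mm in diameter from the bench up to 55 mm. Origin: centre of the underside, z up. Pushed below about 35 mm height it slides; pushed high it topples.
- neck: Upper part of the same bottle, rigidly part of it, not to be touched: shoulder narrowing from 58 mm diameter at its foot to 27 mm at 35 mm above, then a neck 25 mm in diameter and a 31 mm cap, 175 mm high in all. Origin: on the bottle's axis, 55 mm above the bottle's underside.
- stop: Black right-angle stop with a white scale on top, fixed to the bench, 28 mm high: two arms 12 mm thick, their inner faces 90 mm long. Origin: the inside corner at bench level. Its x and y axes run from the corner along the inner faces of the two arms (the inner faces are its planes y = 0 and x = 0), so that the corner's open side is towards +x+y, which looks roughly to the robot. A bottle against both arms has its axis at x = 30 mm, y = 30 mm in this frame.
- shutter_top (a point): Centre of the top face of the shutter button: a grey round push button 32 mm in diameter on a round black housing 48 mm in diameter and 12 mm high, fixed to the bench; the top face stands 18 mm above the bench. z up.
- shutter (a joint): Travel of the shutter button in m: 0 up, 0.006 fully down (takes about 4 N); springs back when let go.
- can: Bystander: short aluminium can with black lid, 60 mm in diameter, 84 mm high. Origin: centre of the underside.
- glue_a: Bystander: white squeeze bottle with a grey nozzle, 32 mm in diameter, 110 mm high. Origin: centre of the underside.
- glue_b: Bystander: a second white squeeze bottle, like the first.
- bowl: Bystander: steel bowl 100 mm across, 45 mm high. Origin: centre of the underside.
- brush: Bystander: a flat brush 200 mm long, 42 mm wide and 20 mm thick, lying on the bench. Origin: middle of its length, on the bench. Its x axis runs along it, from the handle to the bristles.
- carton: Bystander: cardboard box 60 x 90 x 40 mm lying flat. Origin: centre of the underside.
There are look-alikes about, which are no part of the job. Leave any blue or pink look-alike of the part that bears shutter_top alone.

How it is judged:
On the way, in this order (a step that is already met when the one before it is completed fails the run):
1. the bottle stands upright in the corner, against both arms of the stop (x of bottle in the frame of stop between 0.026 and 0.034 m and y of bottle in the frame of stop between 0.026 and 0.034 m and angle between bottle's own z axis and vertical below 0.05 rad and height (world z) of bottle below 0.004 m and linear speed of bottle below 0.02 m/s), for 0.3 s.
2. the shutter button is pressed down (value of joint shutter above 0.0048 m), for 0.03 s.
At the end, for the whole second after the job is handed in: The bottle stands upright (within 3 degrees) and at rest on the bench, its axis within 4 mm of the place where it touches both arms of the stop, and the shutter button, pressed to at least 4.8 mm of its 6 mm after the bottle was in place, is up again (all of step 1 and value of joint shutter below 0.002 m).
It fails at once if the bottle is tipped by more than 12 degrees (angle between bottle's own z axis and vertical above 0.21 rad).
It fails at once if the bottle is lifted (its underside's centre more than 10 mm above the bench) (height (world z) of bottle above 0.01 m).
It fails at once if the bottle's shoulder or neck is touched (more than 0.5 N) (contact force between neck and anything else above 0.5 N).
It fails at once if a bystander is moved by more than 20 mm (distance of any of can, glue_a, glue_b, bowl, brush, carton from where it was at the start of the episode above 0.02 m).
It also fails if it takes over 51 s, if anything falls off the work surface, if the arm or the gripper's body presses on something with over 40 N, if the wrist force passes 120 N, or if a joint passes its speed limit or range.

## Working session

There is one attempt and no reset: what is moved stays moved. The work goes in short steps, Python scripts to look and compute and a tool call to move; the robot and the scene stay as the last step left them, time stands still between calls to the robot, and variables do not carry over. Pictures are saved under pics/ and viewed, and the job is handed in when it is done.

Besides the shell and the picture viewer there is one more tool, called as name(argument=value, ...) on one line, values as JSON. arm_command: Moves the arm, as the interface text tells. Its arguments: {"type":"object","properties":{"commands":{"type":"array"},"force":{"type":"number"}},"required":["commands"]}

```bash
ls; mkdir -p pics; python3 - <<'E'
from plant import arm
import cv2,numpy as np
o=arm.get_obs();print({k:np.round(v,3) for k,v in o.items()})
for n in("scene","top"):
    im,d=arm.get_image(n);cv2.imwrite(f"pics/{n}0.png",im[:,:,::-1]);np.save(f"pics/{n}0.npy",d);np.save(f"pics/{n}0im.npy",im)
    c=arm.get_calibration(n);print(n,c)
    np.save(f"pics/{n}0cal.npy",c,allow_pickle=True)
E
```

```text
pics
{'time': np.float64(0.0), 'joint_positions': array([-1.237,  0.088,  1.372,  0.   ,  1.684, -0.103]), 'qvel': array([ 0.001,  0.   , -0.002, -0.001,  0.   ,  0.   ]), 'effort': array([-1.0000e-03, -3.5187e+01, -3.1328e+01, -0.0000e+00,  1.1000e-02,
        0.0000e+00]), 'tcp_pos': array([ 0.233, -0.498,  0.23 ]), 'tool_rot': array([ 1.98 ,  0.442, -1.981]), 'force': array([ 0.157, -0.357,  0.221]), 'moment': array([-0.033, -0.026, -0.006]), 'finger_gap': np.float64(0.085)}
scene {'vertical_fov': 51.753256418511484, 'cx': 282.9807097142062, 'cy': 208.91894688722147, 'world_to_cam': array([[-0.3397133 ,  0.94052198,  0.00364379,  0.20468967],
       [ 0.5404226 ,  0.19836663, -0.81767603, -0.22884738],
       [-0.76976509, -0.27580624, -0.57566712,  1.63494449],
       [ 0.        ,  0.        ,  0.        ,  1.        ]])}
top {'vertical_fov': 47.36922644353995, 'cx': 280.7647822494915, 'cy': 210.55504620042356, 'world_to_cam': array([[ 3.94949842e-03, -9.99991809e-01,  8.84867074e-04,
        -3.82910370e-02],
       [-9.94325434e-01, -4.02118549e-03, -1.06305041e-01,
         5.69724407e-01],
       [ 1.06307728e-01, -4.59994247e-04, -9.94333171e-01,
         1.07269731e+00],
       [ 0.00000000e+00,  0.00000000e+00,  0.00000000e+00,
         1.00000000e+00]])}
```

View pics/scene0.png

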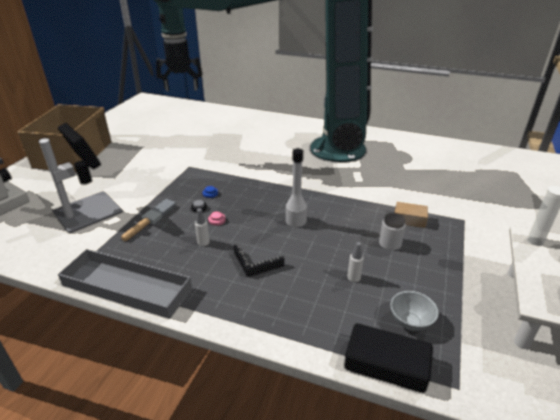

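View pics/top0.png

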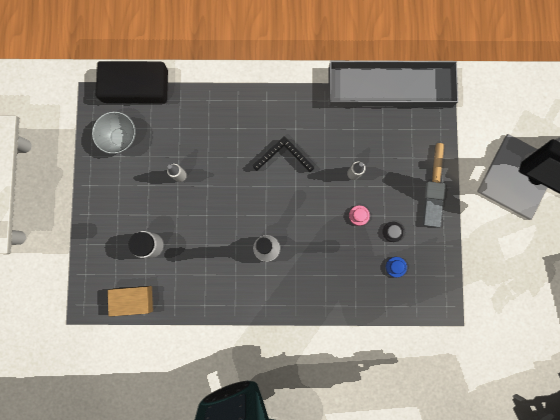

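The top view shows the bottle at (267,248), the stop's corner at about (284,142) opening towards the robot, and the grey button at (394,231). The look-alikes are pink (359,215) and blue (397,267). The can at (146,244) also looks like a bottle, but it is short and wide. By the description I choose the grey button and the tall bottle. Next I'll measure and take a close crop.

```bash
cat > h.py <<'E'
import numpy as np,cv2
def load(n,t="0"):
    return np.load(f"pics/{n}{t}im.npy"),np.load(f"pics/{n}{t}.npy"),np.load(f"pics/{n}{t}cal.npy",allow_pickle=True).item()
def grab(arm,n,t):
    im,d=arm.get_image(n);c=arm.get_calibration(n)
    np.save(f"pics/{n}{t}im.npy",im);np.save(f"pics/{n}{t}.npy",d);np.save(f"pics/{n}{t}cal.npy",c,allow_pickle=True);cv2.imwrite(f"pics/{n}{t}.png",im[:,:,::-1]);return im,d,c
def cloud(d,c):
    f=210/np.tan(np.radians(c["vertical_fov"]/2));v,u=np.mgrid[:420,:560]
    P=np.stack([(u-c["cx"])/f*d,(v-c["cy"])/f*d,d],-1);T=np.linalg.inv(c["world_to_cam"])
    W=P@T[:3,:3].T+T[:3,3];W[d<=0]=np.nan;return W
def circ(xy):
    A=np.c_[2*xy,np.ones(len(xy))];s=np.linalg.lstsq(A,(xy**2).sum(1),rcond=None)[0];return s[:2],np.sqrt(s[2]+s[:2]@s[:2])
def plane_pt(c,u,v,z):
    f=210/np.tan(np.radians(c["vertical_fov"]/2));T=np.linalg.inv(c["world_to_cam"])
    r=T[:3,:3]@np.array([(u-c["cx"])/f,(v-c["cy"])/f,1]);o=T[:3,3];return o+r*(z-o[2])/r[2]
E
python3 - <<'E'
from plant import arm
from h import *
im,d,c=load("top");W=cloud(d,c)
crop=cv2.resize(im[120:290,220:420],None,fx=4,fy=4,interpolation=cv2.INTER_CUBIC)[:600];
crop=cv2.resize(im[125:275,225:425],(800,600),interpolation=cv2.INTER_CUBIC)
cv2.imwrite("pics/crop0.png",crop[:,:,::-1])
print("table z",np.nanmedian(W[200:210,300:330,2]))
for n in ("bottle","neck","stop","shutter_top","can","glue_a","bowl","brush","carton"):
  for cam in("top","scene"):
    arm_r=arm.regions_of(n,cam)
    im_,d_,c_=load(cam);W_=cloud(d_,c_)
    for r in arm_r[:4]:
        p=W_[r["pixels"]];print(n,cam,round(r["score"],2),np.round(r["extent"]),np.round(np.nanmedian(p,0),3),"max",np.round(np.nanmax(p,0),3),"min",np.round(np.nanmin(p,0),3))
    if n in("bottle","stop","shutter_top","neck"):np.save(f"pics/reg_{n}_{cam}.npy",np.array([r["pixels"] for r in arm_r[:4]]))
print(arm.get_obs()["time"])
E
```

```text
table z -4.522104389370618e-05
bottle top 0.94 [267. 248.  29.  29.] [ 0.48  -0.007  0.077] max [0.515 0.026 0.233] min [ 0.454 -0.032 -0.003]
bottle scene 0.63 [295. 187.  18.  77.] [0.499 0.001 0.081] max [0.52  0.027 0.232] min [ 0.14  -0.134 -0.004]
neck top 0.64 [269. 246.  18.  23.] [ 0.48  -0.007  0.079] max [0.51  0.024 0.233] min [ 0.456 -0.03  -0.002]
neck scene 0.97 [297. 180.  21.  60.] [ 0.497 -0.001  0.128] max [0.515 0.024 0.232] min [ 0.14  -0.095 -0.003]
stop top 0.75 [283. 154.  60.  36.] [ 0.702 -0.043  0.026] max [0.748 0.03  0.033] min [ 0.666 -0.112 -0.004]
stop top 0.33 [130. 302.  44.  26.] [0.364 0.303 0.04 ] max [0.397 0.367 0.046] min [ 0.326  0.259 -0.004]
stop scene 0.65 [259. 259.  51.  37.] [ 0.714 -0.026  0.022] max [0.752 0.029 0.032] min [ 0.65  -0.113 -0.002]
shutter_top top 0.73 [361. 216.  18.  14.] [ 0.563 -0.218  0.022] max [ 0.579 -0.204  0.027] min [ 0.547 -0.236  0.011]
shutter_top top 0.72 [397. 267.  13.  14.] [ 0.444 -0.302  0.022] max [ 0.458 -0.288  0.027] min [ 0.428 -0.317  0.012]
shutter_top top 0.57 [396. 230.  10.  14.] [ 0.524 -0.2
[... 1384 characters left out ...]
[ 0.702  0.306 -0.004]
bowl scene 0.92 [414. 312.  47.  39.] [0.735 0.354 0.024] max [0.804 0.4   0.047] min [ 0.663  0.304 -0.003]
brush top 0.64 [433. 184.  20.  82.] [ 0.608 -0.397  0.017] max [ 0.732 -0.368  0.026] min [ 0.537 -0.418 -0.002]
brush scene 0.64 [148. 220.  50.  44.] [ 0.632 -0.397  0.017] max [ 0.741 -0.369  0.024] min [ 0.539 -0.421 -0.002]
carton top 0.95 [131. 301.  42.  30.] [0.364 0.302 0.04 ] max [0.397 0.368 0.046] min [ 0.329  0.259 -0.004]
carton top 0.51 [395. 232.  13.  13.] [ 0.524 -0.297  0.021] max [ 0.539 -0.282  0.027] min [ 0.508 -0.313  0.009]
carton scene 0.94 [412. 213.  32.  27.] [0.388 0.312 0.039] max [0.403 0.351 0.044] min [ 0.337  0.26  -0.   ]
1.0
```

View pics/crop0.png

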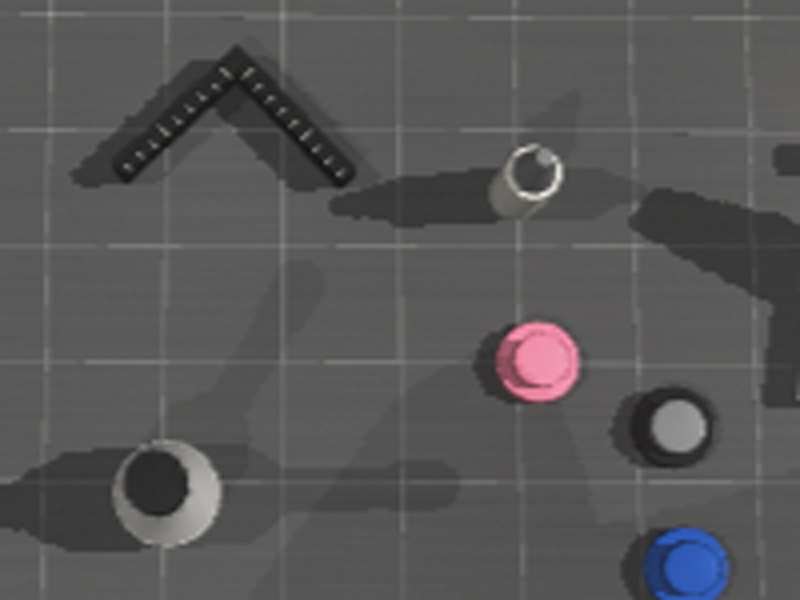

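```bash
cat > fit.py <<'E'
from h import *
from scipy.optimize import least_squares,minimize
def box(W,x0,x1,y0,y1,z0,z1):
    with np.errstate(invalid='ignore'):
        m=(W[...,0]>x0)&(W[...,0]<x1)&(W[...,1]>y0)&(W[...,1]<y1)&(W[...,2]>z0)&(W[...,2]<z1)
    return m
def fit_stop(W,c):
    m=box(W,.63,.77,-.13,.05,.024,.034);P=W[m][:,:2]
    L=np.array([[-12,-12],[90,-12],[90,0],[0,0],[0,90],[-12,90]])/1000.
    g=np.arange(-12,90.1,1.5)/1000;G=np.array([(a,b) for a in g for b in g if (a<0 or b<0)])
    from scipy.spatial import cKDTree
    tP=cKDTree(P)
    def cost(p):
        R=np.array([[np.cos(p[2]),-np.sin(p[2])],[np.sin(p[2]),np.cos(p[2])]])
        Q=G@R.T+p[:2];a=tP.query(Q)[0];b=cKDTree(Q).query(P)[0]
        return (a**2).mean()+(b**2).mean()
    r=min((minimize(cost,[.73,-.045,t],method="Nelder-Mead",options=dict(xatol=1e-5,fatol=1e-10,initial_simplex=np.array([[.73,-.045,t],[.74,-.045,t],[.73,-.035,t],[.73,-.045,t+.1]]))) for t in(2.1,2.4,2.7)),key=lambda r:r.fun)
    return r.x,np.sqrt(r.fun),np.median(W[m][:,2]),len(P)
def fit_bottle(W,x0,x1,y0,y1,R=.03):
    m=box(W,x0,x1,y0,y1,.008,.05);P=W[m][:,:2]
    r=least_squares(lambda p:np.hypot(*(P-p).T)-R,[P[:,0].mean()-.01,P[:,1].mean()],loss="soft_l1",f_scale=.002)
    return r.x,np.sqrt(np.mean(r.fun**2)),len(P)
E
python3 - <<'E'
from fit import *
for n in("top","scene"):
    im,d,c=load(n);W=cloud(d,c)
    x,e,z,k=fit_stop(W,c);print(n,"stop",np.round(x[:2],4),np.degrees(x[2]),e,z,k)
    print("bottle",fit_bottle(W,.43,.54,-.05,.04))
    m=box(W,.45,.54,-.05,.04,.222,.24);P=W[m];print("cap",np.round(P.mean(0),4),len(P),(P.min(0)+P.max(0))/2)
    m=box(W,.49,.56,-.33,-.27,.016,.03);P=W[m];print("button",(P.min(0)+P.max(0))/2,P.mean(0),len(P))
E
```

```text
top stop [ 0.7293 -0.0412] 134.15790853064948 0.0012465865014913266 0.027368586040105725 408
bottle (array([4.90417110e-01, 4.35946555e-04]), np.float64(0.004981436073458326), 3)
cap [ 0.4833 -0.0035  0.2295] 206 [ 0.48372561 -0.00383434  0.22905125]
button [ 0.52463444 -0.29769867  0.02149256] [ 0.52406961 -0.29737489  0.0210166 ] 150
scene stop [ 0.7341 -0.0416] 134.38079715966842 0.001690520188862338 0.02794385758147866 299
bottle (array([ 0.48621782, -0.00409442]), np.float64(0.0016391516717295922), 253)
cap [ 0.4914 -0.0023  0.2283] 76 [ 0.48783573 -0.00290184  0.22722626]
button [ 0.53115053 -0.29760006  0.0207921 ] [ 0.53128276 -0.29706511  0.02112761] 62
```

The crop shows the grey button with its black housing at crop (678,427), so the choice is confirmed. The fits agree: the bottle is at about (0.485, -0.004) and the stop corner at about (0.7315, -0.041), turned 134°. I'll tilt the tool, half-close the fingers into a cage and push low along a heading of about -10°. Next I'll plan the moves.

```bash
cat > plan.py <<'E'
import numpy as np
from scipy.spatial.transform import Rotation as R
def goalR(yaw,tilt,flip=1):
    y,t=np.radians([yaw,tilt]);f=np.array([np.cos(y),np.sin(y),0])
    X=f*np.sin(t)-np.array([0,0,1])*np.cos(t);Y=flip*np.array([-np.sin(y),np.cos(y),0])
    return R.from_matrix(np.stack([X,Y,np.cross(X,Y)],1))
def rel(o,p,Rg):
    R0=R.from_rotvec(o["tool_rot"]);d=R0.inv().apply(np.array(p)-o["tcp_pos"])*1000
    return d,np.degrees((R0.inv()*Rg).as_rotvec())
E
python3 - <<'E'
from plant import arm
from plan import *
o=arm.get_obs();print(np.round(R.from_rotvec(o["tool_rot"]).as_matrix(),3))
for f in(1,-1):
    print(f,rel(o,[.36,.02,.15],goalR(-10,40,f)))
print("down only",[rel(o,[.36,.02,.2],goalR(-10,0,f)) for f in (1,-1)])
E
```

```text
[[ 0.     0.423 -0.906]
 [-0.    -0.906 -0.423]
 [-1.     0.     0.   ]]
1 (array([  81.29641116, -415.85712736, -334.66351888]), array([-137.47388505,  -15.78184924,   50.03430381]))
-1 (array([  81.29641116, -415.85712736, -334.66351888]), array([33.57772406, 38.72465694, 12.21455384]))
down only [(array([  31.29641146, -415.85165482, -334.66313976]), array([-1.44972511e+02,  8.10712809e-03, -1.95395513e-03])), (array([  31.29641146, -415.85165482, -334.66313976]), array([ 3.50274892e+01, -1.49607196e-03, -6.20733139e-03]))]
```

arm_command(commands=[{"angular":[0,0,0],"translation":[2,-32,-25],"gripper":0.72},{"angular":[0,0,0],"translation":[2,-32,-25],"gripper":0.72},{"angular":[0,0,0],"translation":[2,-32,-25],"gripper":0.72},{"angular":[0,0,0],"translation":[2,-32,-25],"gripper":0.72},{"angular":[0,0,0],"translation":[2,-32,-25],"gripper":0.72},{"angular":[0,0,0],"translation":[2,-32,-25],"gripper":0.72},{"angular":[0,0,0],"translation":[2,-32,-25],"gripper":0.72},{"angular":[0,0,0],"translation":[2,-32,-25],"gripper":0.72}])

```text
time: 1.67
tcp_pos: [0.3055, -0.1801, 0.2154]
tool_rot: [1.981, 0.437, -1.979]
force: [0.5, -0.3, 0.2]
finger_gap: 0.024
```

arm_command(commands=[{"angular":[0,0,0],"translation":[2,-32,-25],"gripper":0.72},{"angular":[0,0,0],"translation":[2,-32,-25],"gripper":0.72},{"angular":[0,0,0],"translation":[2,-32,-25],"gripper":0.72},{"angular":[7,0,0],"translation":[0,0,0],"gripper":0.72},{"angular":[7,0,0],"translation":[0,0,0],"gripper":0.72},{"angular":[7,0,0],"translation":[0,0,0],"gripper":0.72},{"angular":[7,0,0],"translation":[0,0,0],"gripper":0.72},{"angular":[7,0,0],"translation":[0,0,0],"gripper":0.72}])

```text
time: 2.33
tcp_pos: [0.333, -0.0627, 0.2095]
tool_rot: [-2.128, 0.191, 2.127]
force: [-0.2, -0.1, -0.5]
finger_gap: 0.0238
```

arm_command(commands=[{"angular":[0,7,0],"translation":[0,0,0],"gripper":0.72},{"angular":[0,7,0],"translation":[0,0,0],"gripper":0.72},{"angular":[0,7,0],"translation":[0,0,0],"gripper":0.72},{"angular":[0,7,0],"translation":[0,0,0],"gripper":0.72},{"angular":[0,7,0],"translation":[0,0,0],"gripper":0.72},{"angular":[0,5,0],"translation":[0,0,0],"gripper":0.72},{"angular":[0,0,0],"translation":[0,0,0],"gripper":0.72}])

```text
time: 2.92
tcp_pos: [0.3979, -0.0764, 0.2062]
tool_rot: [-2.733, 0.236, 1.36]
force: [-1.3, 0.3, -1.0]
finger_gap: 0.0241
```

```bash
python3 - <<'E'
from plant import arm
from plan import *
import cv2
o=arm.get_obs();print({k:np.round(o[k],3) for k in("time","tcp_pos","joint_positions","finger_gap","force")})
print(np.round(R.from_rotvec(o["tool_rot"]).as_matrix(),3))
print(rel(o,[.40,.01,.03],goalR(-10,40,-1)))
from h import grab
grab(arm,"scene","1")
E
```

```text
{'time': np.float64(2.917), 'tcp_pos': array([ 0.398, -0.076,  0.206]), 'joint_positions': array([-0.481, -0.756,  2.155,  0.206,  1.127,  1.235]), 'finger_gap': np.float64(0.024), 'force': array([-1.326,  0.265, -1.033])}
[[ 0.594 -0.173 -0.786]
 [-0.102 -0.985  0.14 ]
 [-0.798 -0.003 -0.603]]
(array([133.0536796 , -85.02532671, 116.64606659]), array([-0.06744772,  2.94264004,  0.14190402]))
```

View pics/scene1.png

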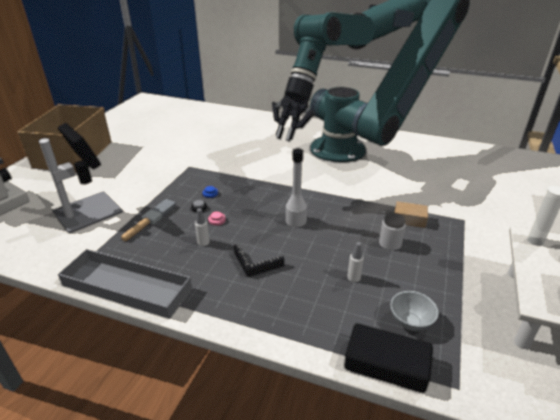

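```bash
python3 - <<'E'
from plant import arm
from plan import *
o=arm.get_obs()
d,_=rel(o,[.385,-.03,.11],goalR(-10,37,-1));print(d/6)
R0=R.from_rotvec(o["tool_rot"]);print(R0.inv().apply([.385-.385,.041,.035-.11])*1000/4)
E
```

```text
[10.93649784 -7.20560763 12.47353193]
[ 13.9321776  -10.05523618  12.70478857]
```

arm_command(commands=[{"angular":[0,0,0],"translation":[11,-7,12.5],"gripper":0.72},{"angular":[0,0,0],"translation":[11,-7,12.5],"gripper":0.72},{"angular":[0,0,0],"translation":[11,-7,12.5],"gripper":0.72},{"angular":[0,0,0],"translation":[11,-7,12.5],"gripper":0.72},{"angular":[0,0,0],"translation":[11,-7,12.5],"gripper":0.72},{"angular":[0,0,0],"translation":[11,-7,12.5],"gripper":0.72}])

```text
time: 3.47
tcp_pos: [0.3919, -0.0322, 0.1116]
tool_rot: [-2.734, 0.237, 1.363]
force: [0.3, -0.3, 0.1]
finger_gap: 0.0237
```

arm_command(commands=[{"angular":[0,0,0],"translation":[14,-10,12.7],"gripper":0.72},{"angular":[0,0,0],"translation":[14,-10,12.7],"gripper":0.72},{"angular":[0,0,0],"translation":[14,-10,12.7],"gripper":0.72},{"angular":[0,0,0],"translation":[14,-10,12.7],"gripper":0.72},{"angular":[0,0,0],"translation":[0,0,0],"gripper":0.72}])

```text
time: 3.88
tcp_pos: [0.3891, 0.0098, 0.0315]
tool_rot: [-2.729, 0.233, 1.377]
force: [-0.7, 0.2, -0.9]
finger_gap: 0.0239
```

```bash
python3 - <<'E'
from plant import arm
from plan import *
from fit import *
o=arm.get_obs();print({k:np.round(o[k],3) for k in("time","tcp_pos","joint_positions","finger_gap","force")})
print(np.round(R.from_rotvec(o["tool_rot"]).as_matrix(),3))
for n in("scene","wrist"):
    grab(arm,n,"2")
im,d,c=load("scene","2");W=cloud(d,c);print(fit_bottle(W,.43,.54,-.05,.04))
im,d,c=load("wrist","2");W=cloud(d,c)
m=box(W,.445,.50,-.04,.04,.1,.25);print(m.sum())
try: print(fit_bottle(W,.445,.54,-.05,.04))
except Exception as e: print(e)
E
```

```text
{'time': np.float64(3.883), 'tcp_pos': array([0.389, 0.01 , 0.031]), 'joint_positions': array([-0.071, -0.625,  2.452, -0.093,  0.683,  1.722]), 'finger_gap': np.float64(0.024), 'force': array([-0.691,  0.175, -0.901])}
[[ 0.585 -0.169 -0.793]
 [-0.101 -0.986  0.136]
 [-0.804  0.    -0.594]]
(array([ 0.48616522, -0.00401483]), np.float64(0.0016109318144962238), 257)
1933
(array([0.43262692, 0.00226768]), np.float64(0.00785322735533255), 3115)
```

View pics/scene2.png

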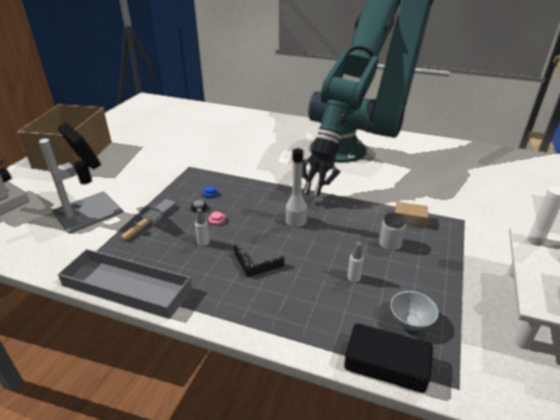

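View pics/wrist2.png

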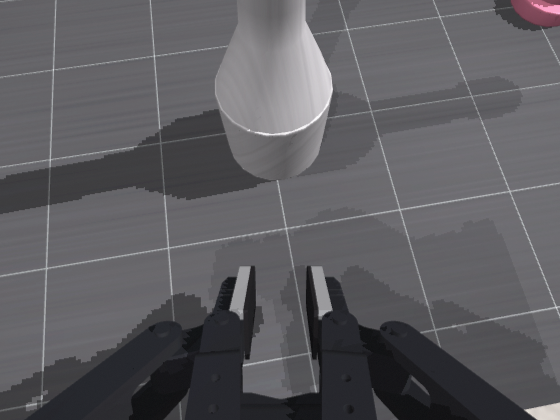

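```bash
python3 - <<'E'
from fit import *
im,d,c=load("wrist","2");W=cloud(d,c);T=np.linalg.inv(c["world_to_cam"]);print("cam",T[:3,3])
m=box(W,.448,.50,-.04,.04,.008,.05);m[200:]=False;P=W[m];print(len(P),P.min(0),P.max(0))
r=least_squares(lambda p:np.hypot(*(P[:,:2]-p).T)-.03,[.486,-.004],loss="soft_l1",f_scale=.002);print(r.x,np.sqrt((r.fun**2).mean()))
for u,v in((240,280),(318,280)):print(W[v,u])
print(plane_pt(c,277,178,0))
E
```

```text
cam [0.37319958 0.01051115 0.20008286]
3115 [ 0.45587681 -0.03400881  0.0080467 ] [0.48585387 0.02445712 0.04999568]
[ 0.48691382 -0.00556308] 0.00027154169103576125
[0.39283667 0.02406998 0.05583719]
[ 0.38742078 -0.00797505  0.054863  ]
[ 0.45971284 -0.00235192  0.        ]
```

arm_command(commands=[{"angular":[0,3,0],"translation":[5,-1,3.6],"gripper":0.72},{"angular":[0,0,0],"translation":[5,-1,3.6],"gripper":0.72},{"angular":[0,0,0],"translation":[5,-0.5,3.6],"gripper":0.72},{"angular":[0,0,0],"translation":[0,0,0],"gripper":0.72}])

```text
time: 4.32
tcp_pos: [0.3935, 0.01, 0.0168]
tool_rot: [-2.77, 0.241, 1.295]
force: [0.2, 0.9, 0.6]
finger_gap: 0.0238
```

```bash
cat > st.py <<'E'
from plant import arm
from plan import *
o=arm.get_obs();print({k:np.round(o[k],4) for k in("time","tcp_pos","joint_positions","finger_gap","force")})
M=R.from_rotvec(o["tool_rot"]).as_matrix();print(np.round(M,3),"yaw",np.degrees(np.arctan2(M[1,0],M[0,0])))
E
python3 - <<'E'
from st import *
M=R.from_rotvec(o["tool_rot"])
f=np.array([.2037,-.0369,0]);f/=np.linalg.norm(f)
print("fwd 10mm",M.inv().apply(f*10),"up10",M.inv().apply([0,0,10]),"left10",M.inv().apply([0,10,0]))
print("lateral offset mm", np.cross(f[:2],(np.array(o["tcp_pos"])[:2]-[.4869,-.0056]))*1000)
E
```

```text
{'time': np.float64(4.3167), 'tcp_pos': array([0.3935, 0.01  , 0.0168]), 'joint_positions': array([-0.057 , -0.6062,  2.5033, -0.1415,  0.556 ,  1.7817]), 'finger_gap': np.float64(0.0238), 'force': array([0.1591, 0.9   , 0.5772])}
[[ 0.632 -0.173 -0.755]
 [-0.111 -0.985  0.133]
 [-0.767 -0.001 -0.641]] yaw -9.929259348697103
fwd 10mm [ 6.41432807  0.05003986 -7.67162899] up10 [-7.67169862e+00 -7.55127020e-03 -6.41443554e+00] left10 [-1.10605565 -9.84864986  1.3344425 ]
lateral offset mm -1.2854571272825026<stdin>:5: DeprecationWarning: Arrays of 2-dimensional vectors are deprecated. Use arrays of 3-dimensional vectors instead. (deprecated in NumPy 2.0)
```

arm_command(commands=[{"angular":[0,0,0],"translation":[7.2,-0.7,-7],"gripper":0.72},{"angular":[0,0,0],"translation":[7.2,-0.6,-7],"gripper":0.72},{"angular":[0,0,0],"translation":[7.2,0,-7],"gripper":0.72},{"angular":[0,0,0],"translation":[6.4,0,-7.7],"gripper":0.72},{"angular":[0,0,0],"translation":[0,0,0],"gripper":0.72}])

```text
time: 4.73
tcp_pos: [0.4357, 0.0041, 0.0159]
tool_rot: [-2.772, 0.242, 1.289]
force: [-0.9, -0.0, 0.6]
finger_gap: 0.0236
```

```bash
python3 - <<'E'
from st import *
from fit import *
im,d,c=grab(arm,"wrist","3");W=cloud(d,c)
m=box(W,.45,.52,-.05,.04,.008,.05)
n,lab,s,_=cv2.connectedComponentsWithStats(m.astype(np.uint8));print(s[1:][s[1:,4]>100])
E
```

```text
{'time': np.float64(4.7333), 'tcp_pos': array([0.4357, 0.0041, 0.0159]), 'joint_positions': array([-0.0725, -0.4361,  2.4256, -0.1463,  0.4588,  1.7809]), 'finger_gap': np.float64(0.0236), 'force': array([-0.8964, -0.0066,  0.6134])}
[[ 0.635 -0.173 -0.753]
 [-0.111 -0.985  0.133]
 [-0.765 -0.001 -0.644]] yaw -9.908059791460207
[[ 216  177  127   67 2886]]
```

View pics/wrist3.png

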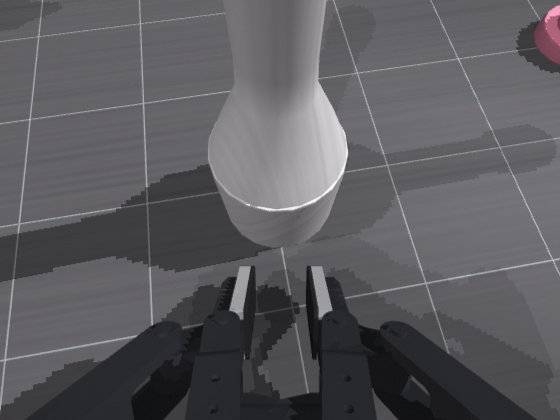

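The wrist view shows the bottle's foot centred (column 278) in front of the two fingertips (midpoint column 279). Starting the push.

arm_command(commands=[{"angular":[0,0,0],"translation":[3.5,0,-3.6],"gripper":0.72},{"angular":[0,0,0],"translation":[3.5,0,-3.6],"gripper":0.72},{"angular":[0,0,0],"translation":[3.5,0,-3.6],"gripper":0.72},{"angular":[0,0,0],"translation":[3.2,0,-3.8],"gripper":0.72},{"angular":[0,0,0],"translation":[3.2,0,-3.8],"gripper":0.72},{"angular":[0,0,0],"translation":[3.2,0,-3.8],"gripper":0.72},{"angular":[0,0,0],"translation":[3.2,0,-3.8],"gripper":0.72},{"angular":[0,0,0],"translation":[3.2,0,-3.8],"gripper":0.72}])

```text
time: 5.45
tcp_pos: [0.4725, -0.0019, 0.0127]
tool_rot: [-2.771, 0.24, 1.294]
force: [-4.5, 2.0, 3.6]
finger_gap: 0.0242
```

```bash
cat > bot.py <<'E'
from fit import *
def wb(W,guess):
    m=box(W,guess[0]-.045,guess[0]+.02,guess[1]-.05,guess[1]+.05,.03,.052);m[260:]=False
    P=W[m];
    r=least_squares(lambda p:np.hypot(*(P[:,:2]-p).T)-.03,guess,loss="soft_l1",f_scale=.001);return np.round(r.x,4),np.sqrt((r.fun**2).mean()),len(P)
E
python3 - <<'E'
from st import *
from bot import *
im,d,c=grab(arm,"wrist","4");W=cloud(d,c);p=np.array(o["tcp_pos"])
print(wb(W,[p[0]+.036,p[1]-.006]))
im,d,c=grab(arm,"scene","4");W=cloud(d,c);print(fit_bottle(W,p[0]+.01,p[0]+.07,-.05,.04))
print("scene stop",fit_stop(W,c))
E
```

```text
{'time': np.float64(5.45), 'tcp_pos': array([ 0.4725, -0.0019,  0.0127]), 'joint_positions': array([-0.0863, -0.3038,  2.3525, -0.1409,  0.4012,  1.768 ]), 'finger_gap': np.float64(0.0242), 'force': array([-4.5413,  1.9957,  3.6315])}
[[ 0.633 -0.172 -0.755]
 [-0.11  -0.985  0.133]
 [-0.767 -0.001 -0.642]] yaw -9.845443691614635
(array([ 0.5055, -0.0091]), np.float64(0.00015993852241884065), 908)
(array([ 0.50638892, -0.0087478 ]), np.float64(0.0014366417566070043), 247)
scene stop (array([ 0.7343813 , -0.04213161,  2.3361031 ]), np.float64(0.0017203768898599381), np.float64(0.02775147975529113), 297)
```

View pics/wrist4.png

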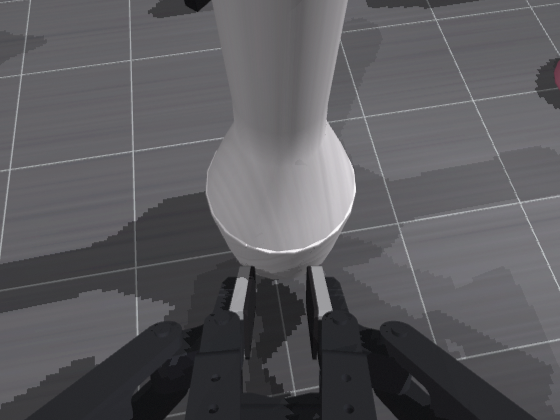

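View pics/scene4.png

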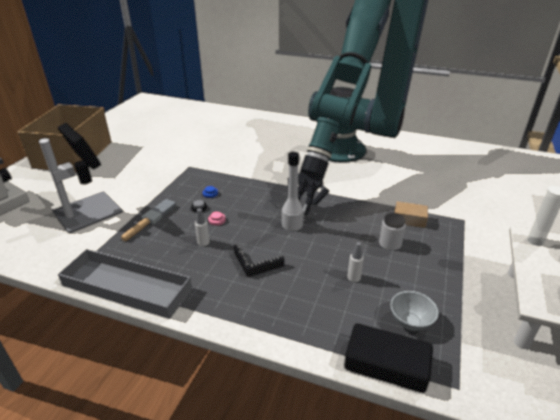

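The bottle slides with the fingers: it's at (0.5055, -0.009), upright and still centred between the fingertips in the wrist view. Continuing.

arm_command(commands=[{"angular":[0,0,0],"translation":[3.8,0,-4.6],"gripper":0.72},{"angular":[0,0,0],"translation":[3.8,0,-4.6],"gripper":0.72},{"angular":[0,0,0],"translation":[3.8,0,-4.6],"gripper":0.72},{"angular":[0,0,0],"translation":[3.8,0,-4.6],"gripper":0.72},{"angular":[0,0,0],"translation":[3.8,0,-4.6],"gripper":0.72},{"angular":[0,0,0],"translation":[3.8,0,-4.6],"gripper":0.72},{"angular":[0,0,0],"translation":[3.8,0,-4.6],"gripper":0.72},{"angular":[0,0,0],"translation":[3.8,0,-4.6],"gripper":0.72}])

```text
time: 6.22
tcp_pos: [0.5198, -0.0103, 0.013]
tool_rot: [-2.771, 0.24, 1.293]
force: [-1.4, 0.2, -1.8]
finger_gap: 0.0242
```

arm_command(commands=[{"angular":[0,0,0],"translation":[3.8,0,-4.6],"gripper":0.72},{"angular":[0,0,0],"translation":[3.8,0,-4.6],"gripper":0.72},{"angular":[0,0,0],"translation":[3.8,0,-4.6],"gripper":0.72},{"angular":[0,0,0],"translation":[3.8,0,-4.6],"gripper":0.72},{"angular":[0,0,0],"translation":[3.8,0,-4.6],"gripper":0.72},{"angular":[0,0,0],"translation":[3.8,0,-4.6],"gripper":0.72},{"angular":[0,0,0],"translation":[3.8,0,-4.6],"gripper":0.72},{"angular":[0,0,0],"translation":[3.8,0,-4.6],"gripper":0.72}])

```text
time: 6.88
tcp_pos: [0.5671, -0.0185, 0.0138]
tool_rot: [-2.772, 0.24, 1.292]
force: [-2.3, 0.1, -2.0]
finger_gap: 0.0242
```

```bash
python3 - <<'E'
from st import *
from bot import *
im,d,c=grab(arm,"wrist","5");W=cloud(d,c);p=np.array(o["tcp_pos"])
b=wb(W,[p[0]+.034,p[1]-.006]);print(b)
im,d,c=grab(arm,"scene","5");W=cloud(d,c);print(fit_bottle(W,p[0]+.01,p[0]+.07,-.08,.04))
print("scene stop",fit_stop(W,c))
m=R.from_rotvec(o["tool_rot"]);D=np.r_[np.array([.6906,-.0425])-b[0],0]
print("to go",D,"fwd",m.inv().apply(D)*1000)
E
```

```text
{'time': np.float64(6.8833), 'tcp_pos': array([ 0.5671, -0.0185,  0.0138]), 'joint_positions': array([-0.1096, -0.0535,  2.1512, -0.1171,  0.3489,  1.7304]), 'finger_gap': np.float64(0.0242), 'force': array([-2.3351,  0.0925, -1.9653])}
[[ 0.633 -0.172 -0.754]
 [-0.11  -0.985  0.133]
 [-0.766 -0.001 -0.643]] yaw -9.843842223176296
(array([ 0.6012, -0.0259]), np.float64(0.00018277156557661376), 1071)
(array([ 0.60163232, -0.02553978]), np.float64(0.00129679554133397), 271)
scene stop (array([ 0.72960997, -0.03508152,  2.55411081]), np.float64(0.01364826312519465), np.float64(0.027819767868028866), 323)
to go [ 0.0894 -0.0166  0.    ] fwd [ 58.44022138   0.94319384 -69.65465462]
```

View pics/wrist5.png

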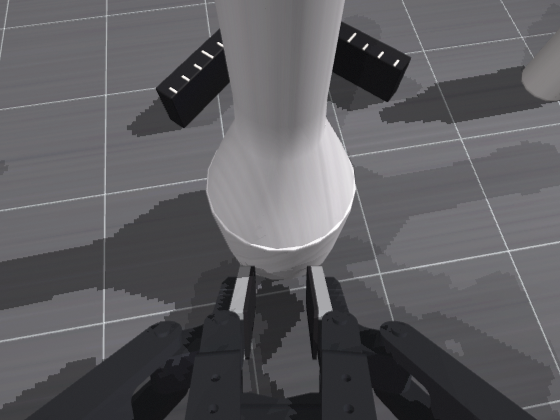

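View pics/scene5.png

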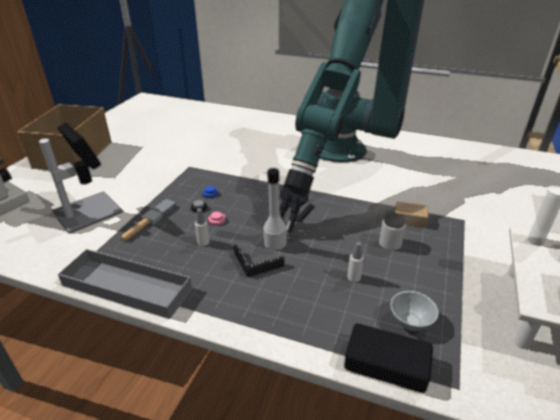

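The wrist view shows both stop arm ends, at about (195,75) and (380,60), with the bottle centred between the fingers. I'll refine the stop from this view.

```bash
python3 - <<'E'
from bot import *
from scipy.optimize import minimize
im,d,c=load("wrist","5");W=cloud(d,c)
m=box(W,.62,.78,-.14,.06,.0255,.032);m[140:]=False
m=m&~box(W,.56,.64,-.06,.01,-1,1)
P=W[m];print(len(P),np.median(P[:,2]));P=P[:,:2]
P=P[np.hypot(*(P-[.6012,-.0259]).T)>.035]
# data: signed dist outside L; plus tightness: maximize arm end & both edges via soft extents
def loc(p):
    R=np.array([[np.cos(p[2]),-np.sin(p[2])],[np.sin(p[2]),np.cos(p[2])]]);return (P-p[:2])@R
def robust(p):
    q=loc(p);a=q[:,0]>q[:,1]  # arm along x
    A=q[a];B=q[~a][:,::-1]
    e=[]
    for S in(A,B):
        lo,hi=np.percentile(S[:,1],[2,98]);
        k=S[:,0]<.03;  
        e+= [lo+.012,hi,np.percentile(S[:,0],99)-.09]
        # parallelism
        e+= [np.polyfit(S[:,0],S[:,1],1)[0]*.03]
    return np.array(e)
r=least_squares(robust,[.733,-.043,np.radians(134.3)],diff_step=1e-3)
print(r.x[:2],np.degrees(r.x[2]),np.round(r.fun*1000,2))
x=r.x;t=x[2];ex=np.array([np.cos(t),np.sin(t)]);ey=np.array([-ex[1],ex[0]]);print("target",x[:2]+.03*(ex+ey))
E
```

```text
3203 0.02832542346354966
[ 0.73329614 -0.04328379] 133.87765480038058 [ 0.3   0.16 -0.47  0.68  0.17  0.3  -0.46  0.6 ]
target [ 0.69087787 -0.04245276]
```

The refined target is (0.691, -0.0425), leaving 91 mm to go in the same direction.

arm_command(commands=[{"angular":[0,0,0],"translation":[3.9,0.1,-4.6],"gripper":0.72},{"angular":[0,0,0],"translation":[3.9,0.1,-4.6],"gripper":0.72},{"angular":[0,0,0],"translation":[3.9,0,-4.6],"gripper":0.72},{"angular":[0,0,0],"translation":[3.9,0.1,-4.6],"gripper":0.72},{"angular":[0,0,0],"translation":[3.9,0,-4.6],"gripper":0.72},{"angular":[0,0,0],"translation":[3.9,0.1,-4.6],"gripper":0.72},{"angular":[0,0,0],"translation":[3.9,0,-4.6],"gripper":0.72},{"angular":[0,0,0],"translation":[3.9,0.1,-4.6],"gripper":0.72}])

```text
time: 7.65
tcp_pos: [0.6146, -0.0273, 0.0136]
tool_rot: [-2.772, 0.24, 1.292]
force: [-3.7, 1.5, 0.1]
finger_gap: 0.0238
```

arm_command(commands=[{"angular":[0,0,0],"translation":[3.9,0.1,-4.6],"gripper":0.72},{"angular":[0,0,0],"translation":[3.9,0.1,-4.6],"gripper":0.72},{"angular":[0,0,0],"translation":[3.9,0,-4.6],"gripper":0.72},{"angular":[0,0,0],"translation":[3.9,0.1,-4.6],"gripper":0.72},{"angular":[0,0,0],"translation":[3.2,0,-3.8],"gripper":0.72},{"angular":[0,0,0],"translation":[1.9,0,-2.3],"gripper":0.72},{"angular":[0,0,0],"translation":[0,0,0],"gripper":0.72}])

```text
time: 8.23
tcp_pos: [0.6464, -0.0333, 0.0137]
tool_rot: [-2.772, 0.24, 1.291]
force: [0.1, 0.5, -0.4]
finger_gap: 0.0239
```

```bash
python3 - <<'E'
from st import *
from bot import *
im,d,c=grab(arm,"wrist","6");W=cloud(d,c);p=np.array(o["tcp_pos"])
b=wb(W,[p[0]+.034,p[1]-.006]);print(b)
im,d,c=grab(arm,"scene","6");W=cloud(d,c);print(fit_bottle(W,p[0]+.01,p[0]+.07,-.08,.04))
m=R.from_rotvec(o["tool_rot"]);D=np.r_[np.array([.6909,-.0425])-b[0],0]
print("to go",D,"fwd",m.inv().apply(D)*1000)
E
```

```text
{'time': np.float64(8.2333), 'tcp_pos': array([ 0.6464, -0.0333,  0.0137]), 'joint_positions': array([-0.1232,  0.1193,  1.9724, -0.0906,  0.3528,  1.695 ]), 'finger_gap': np.float64(0.0239), 'force': array([ 0.0653,  0.4918, -0.3746])}
[[ 0.634 -0.172 -0.754]
 [-0.11  -0.985  0.133]
 [-0.765 -0.001 -0.644]] yaw -9.845428632064655
(array([ 0.6788, -0.0403]), np.float64(0.00016064579984458315), 982)
(array([ 0.68437667, -0.02268083]), np.float64(0.012007546804464732), 449)
to go [ 0.0121 -0.0022  0.    ] fwd [ 7.9137779   0.08062234 -9.41358696]
```

View pics/wrist6.png

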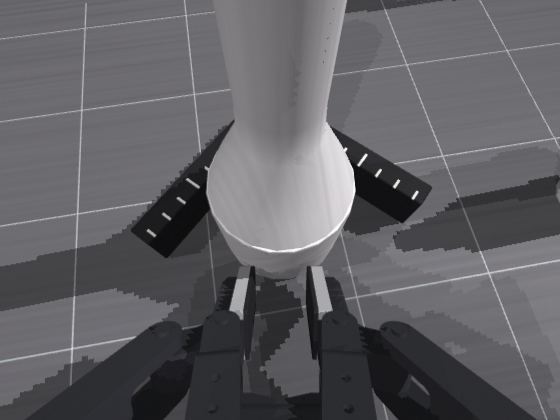

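arm_command(commands=[{"angular":[0,0,0],"translation":[1.9,0,-2.3],"gripper":0.72},{"angular":[0,0,0],"translation":[1.9,0,-2.3],"gripper":0.72},{"angular":[0,0,0],"translation":[1.3,0,-1.6],"gripper":0.72},{"angular":[0,0,0],"translation":[1.3,0,-1.6],"gripper":0.72},{"angular":[0,0,0],"translation":[0.7,0,-0.8],"gripper":0.72},{"angular":[0,0,0],"translation":[0,0,0],"gripper":0.72}])

```text
time: 8.83
tcp_pos: [0.6567, -0.035, 0.0136]
tool_rot: [-2.772, 0.24, 1.292]
force: [-2.8, 0.3, 2.1]
finger_gap: 0.0239
```

arm_command(commands=[{"angular":[0,0,0],"translation":[0.6,0,-0.8],"gripper":0.72},{"angular":[0,0,0],"translation":[0,0,0],"gripper":0.72}])

```text
time: 9.0
tcp_pos: [0.6576, -0.0351, 0.0136]
tool_rot: [-2.772, 0.24, 1.292]
force: [-3.2, 0.2, 1.0]
finger_gap: 0.0237
```

```bash
python3 - <<'E'
from st import *
from bot import *
im,d,c=grab(arm,"wrist","7");W=cloud(d,c);p=np.array(o["tcp_pos"])
b=wb(W,[p[0]+.034,p[1]-.006]);print(b)
E
```

```text
{'time': np.float64(9.0), 'tcp_pos': array([ 0.6576, -0.0351,  0.0136]), 'joint_positions': array([-0.1244,  0.1422,  1.9458, -0.0872,  0.3572,  1.6906]), 'finger_gap': np.float64(0.0237), 'force': array([-3.2008,  0.2171,  0.9666])}
[[ 0.633 -0.172 -0.754]
 [-0.11  -0.985  0.133]
 [-0.766 -0.001 -0.643]] yaw -9.84060462073165
(array([ 0.6899, -0.0422]), np.float64(0.0001582765301957417), 942)
```

Now 1 mm short of the estimate. I'll creep forward until the force shows contact with both arms.

arm_command(commands=[{"angular":[0,0,0],"translation":[0.6,0,-0.8],"gripper":0.72},{"angular":[0,0,0],"translation":[0,0,0],"gripper":0.72}])

```text
time: 9.22
tcp_pos: [0.6583, -0.0353, 0.0135]
tool_rot: [-2.771, 0.24, 1.293]
force: [-6.0, 0.5, 3.1]
finger_gap: 0.0235
```

arm_command(commands=[{"angular":[0,0,0],"translation":[0.6,0,-0.8],"gripper":0.72},{"angular":[0,0,0],"translation":[0,0,0],"gripper":0.72}])

```text
time: 9.38
tcp_pos: [0.6586, -0.0354, 0.0134]
tool_rot: [-2.77, 0.24, 1.295]
force: [-11.2, 1.1, 6.8]
finger_gap: 0.024
```

```bash
python3 - <<'E'
from st import *
from bot import *
im,d,c=grab(arm,"wrist","8");W=cloud(d,c);p=np.array(o["tcp_pos"])
b=wb(W,[p[0]+.034,p[1]-.006]);print(b)
E
```

```text
{'time': np.float64(9.3833), 'tcp_pos': array([ 0.6586, -0.0354,  0.0134]), 'joint_positions': array([-0.1245,  0.145 ,  1.9421, -0.0866,  0.36  ,  1.6899]), 'finger_gap': np.float64(0.024), 'force': array([-11.1648,   1.0639,   6.8036])}
[[ 0.632 -0.172 -0.756]
 [-0.11  -0.985  0.133]
 [-0.767 -0.001 -0.641]] yaw -9.857902804111916
(array([ 0.6904, -0.0423]), np.float64(0.00015690685854070574), 842)
```

The force rose to 11 N straight back along the push, so the bottle is against both arms. Backing off the way I came.

arm_command(commands=[{"angular":[0,0,0],"translation":[-0.6,0,0.8],"gripper":0.72},{"angular":[0,0,0],"translation":[-0.6,0,0.8],"gripper":0.72},{"angular":[0,0,0],"translation":[-1.9,0,2.3],"gripper":0.72},{"angular":[0,0,0],"translation":[-4,0,4.5],"gripper":0.72},{"angular":[0,0,0],"translation":[-7,0,7.7],"gripper":0.72},{"angular":[0,0,0],"translation":[-10,0,11],"gripper":0.72},{"angular":[0,0,0],"translation":[-15,0,15],"gripper":0.72},{"angular":[0,0,0],"translation":[-15,0,15],"gripper":0.72}])

```text
time: 10.1
tcp_pos: [0.5808, -0.0218, 0.0182]
tool_rot: [-2.771, 0.24, 1.293]
force: [-1.1, -0.5, 0.1]
finger_gap: 0.0241
```

arm_command(commands=[{"angular":[0,0,0],"translation":[-15,0,15],"gripper":0.72},{"angular":[0,0,0],"translation":[-15,0,15],"gripper":0.72},{"angular":[0,0,0],"translation":[0,0,0],"gripper":0.72}])

```text
time: 10.35
tcp_pos: [0.5359, -0.0138, 0.02]
tool_rot: [-2.769, 0.239, 1.298]
force: [0.6, -0.4, -1.7]
finger_gap: 0.0241
```

```bash
python3 - <<'E'
from st import *
from bot import *
for n in("wrist","scene","top"): grab(arm,n,"9")
im,d,c=load("wrist","9");W=cloud(d,c)
m=box(W,.645,.70,-.075,-.01,.008,.052);m[260:]=False
n,lab,s,_=cv2.connectedComponentsWithStats(m.astype(np.uint8));P=W[m]
P=P[np.hypot(*(P[:,:2]-[.6904,-.0423]).T)<.034]
r=least_squares(lambda p:np.hypot(*(P[:,:2]-p).T)-.03,[.6904,-.0423],loss="soft_l1",f_scale=.001);print("bottle",r.x,np.sqrt((r.fun**2).mean()),len(P))
im,d,c=load("scene","9");W=cloud(d,c);m=box(W,.64,.74,-.1,0.01,.215,.24);print("cap scene",W[m].mean(0))
im,d,c=load("top","9");W=cloud(d,c);m=box(W,.64,.74,-.1,0.01,.222,.24);print("cap top",W[m].mean(0))
E
```

```text
{'time': np.float64(10.35), 'tcp_pos': array([ 0.5359, -0.0138,  0.02  ]), 'joint_positions': array([-0.1061, -0.1426,  2.2117, -0.1128,  0.3819,  1.7275]), 'finger_gap': np.float64(0.0241), 'force': array([ 0.6389, -0.4201, -1.6775])}
[[ 0.63  -0.172 -0.757]
 [-0.109 -0.985  0.133]
 [-0.769 -0.001 -0.64 ]] yaw -9.837543867940807
bottle [ 0.69256198 -0.04264276] 0.0004351847647412067 5445
cap scene [ 0.69725787 -0.03887757  0.22600335]
cap top [ 0.68744945 -0.04090121  0.22933773]
```

View pics/wrist9.png

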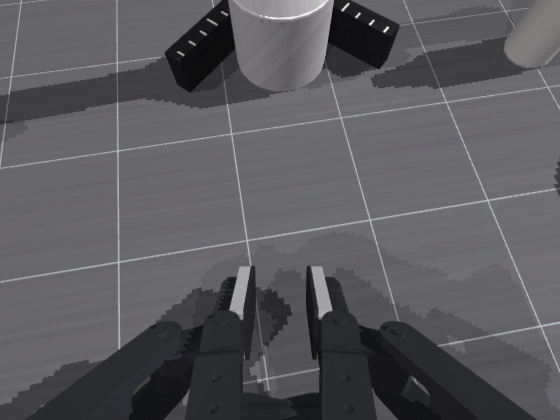

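View pics/top9.png

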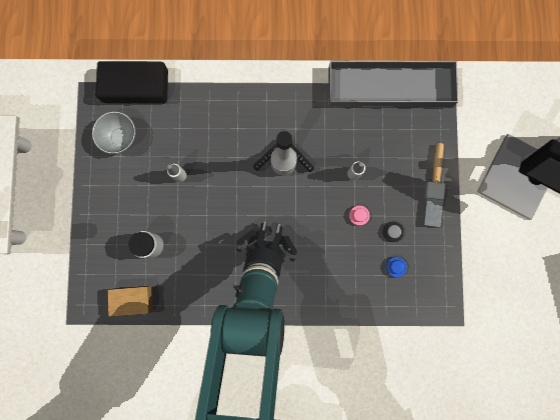

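The bottle stands in the corner against both arms (top view ~(284,155)); everything else looks unmoved. I'll lift, straighten the tool and shut the fingers for the button.

arm_command(commands=[{"angular":[0,0,0],"translation":[-20,0,-16.6],"gripper":1},{"angular":[0,0,0],"translation":[-20,0,-16.6],"gripper":1},{"angular":[0,0,0],"translation":[-20,0,-16.6],"gripper":1},{"angular":[0,0,0],"translation":[-20,0,-16.6],"gripper":1},{"angular":[0,0,0],"translation":[-20,0,-16.6],"gripper":1},{"angular":[0,-7,0],"translation":[0,0,0],"gripper":1},{"angular":[0,-7,0],"translation":[0,0,0],"gripper":1},{"angular":[0,-7,0],"translation":[0,0,0],"gripper":1}])

```text
time: 11.17
tcp_pos: [0.5409, -0.0148, 0.1549]
tool_rot: [-2.468, 0.213, 1.761]
force: [0.3, -0.0, -0.0]
finger_gap: -0.0
```

arm_command(commands=[{"angular":[0,-7,0],"translation":[0,0,0],"gripper":1},{"angular":[0,-7,0],"translation":[0,0,0],"gripper":1},{"angular":[0,-5,0],"translation":[0,0,0],"gripper":1},{"angular":[0,0,0],"translation":[0,0,0],"gripper":1}])

```text
time: 11.5
tcp_pos: [0.5436, -0.0159, 0.1511]
tool_rot: [-2.129, 0.185, 2.131]
force: [0.4, 0.2, -0.8]
finger_gap: 0.0003
```

```bash
python3 - <<'E'
from st import *
print(rel(o,[.49,-.295,.12],goalR(-10,0,-1)))
E
```

```text
{'time': np.float64(11.5), 'tcp_pos': array([ 0.5436, -0.0159,  0.1511]), 'joint_positions': array([-1.3410e-01,  1.0390e-01,  1.5123e+00,  1.1000e-03,  1.5266e+00,
        1.6110e+00]), 'finger_gap': np.float64(0.0003), 'force': array([ 0.351 ,  0.2094, -0.7665])}
[[-0.001 -0.173 -0.985]
 [ 0.001 -0.985  0.173]
 [-1.    -0.001  0.001]] yaw 131.11497945561746
(array([ 30.81031924, 284.21128914,   4.3730274 ]), array([0.01157401, 0.07188864, 0.05798778]))
```

arm_command(commands=[{"angular":[0,0,0],"translation":[2,35.5,0.5],"gripper":1},{"angular":[0,0,0],"translation":[2,35.5,0.5],"gripper":1},{"angular":[0,0,0],"translation":[2,35.5,0.5],"gripper":1},{"angular":[0,0,0],"translation":[2,35.5,0.5],"gripper":1},{"angular":[0,0,0],"translation":[2,35.5,0.5],"gripper":1},{"angular":[0,0,0],"translation":[2,35.5,0.5],"gripper":1},{"angular":[0,0,0],"translation":[2,35.5,0.5],"gripper":1},{"angular":[0,0,0],"translation":[2,35.5,0.5],"gripper":1}])

```text
time: 12.17
tcp_pos: [0.4864, -0.2955, 0.1357]
tool_rot: [-2.134, 0.185, 2.128]
force: [1.9, 0.7, -0.3]
finger_gap: -0.0001
```

arm_command(commands=[{"angular":[0,0,0],"translation":[0,0,0],"gripper":1},{"angular":[0,0,0],"translation":[0,0,0],"gripper":1}])

```text
time: 12.33
tcp_pos: [0.4862, -0.2954, 0.1353]
tool_rot: [-2.13, 0.188, 2.127]
force: [0.2, 0.3, 0.5]
finger_gap: 0.0001
```

```bash
python3 - <<'E'
from st import *
from fit import *
im,d,c=grab(arm,"wrist","10");W=cloud(d,c)
m=box(W,.49,.57,-.34,-.25,.014,.024)
g=im.astype(int);grey=(g.max(2)-g.min(2)<25)&(g.mean(2)>85)
m&=grey
m=cv2.morphologyEx(m.astype(np.uint8),cv2.MORPH_OPEN,np.ones((3,3)))
n,lab,s,_=cv2.connectedComponentsWithStats(m);k=1+s[1:,4].argmax();P=W[lab==k];print(s[k],P.min(0),P.max(0),np.median(P,0),(P.min(0)+P.max(0))/2)
E
```

```text
{'time': np.float64(12.3333), 'tcp_pos': array([ 0.4862, -0.2954,  0.1353]), 'joint_positions': array([-6.4640e-01,  1.6630e-01,  1.4743e+00,  1.2000e-03,  1.5005e+00,
        1.1012e+00]), 'finger_gap': np.float64(0.0001), 'force': array([0.2487, 0.3017, 0.472 ])}
[[ 0.001 -0.176 -0.984]
 [ 0.001 -0.984  0.176]
 [-1.    -0.001 -0.001]] yaw 34.71836369954445
[ 255  135   41   41 1332] [ 0.51083607 -0.31399302  0.0152938 ] [ 0.5417739  -0.28330617  0.02365808] [ 0.52722911 -0.29893316  0.02158462] [ 0.52630498 -0.29864959  0.01947594]
```

View pics/wrist10.png

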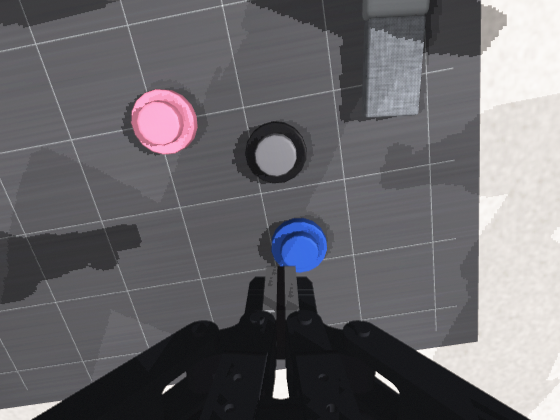

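The wrist view shows the grey button on its black housing at (276,155), pink at (160,122) and blue at (300,248). The grey one is at (0.527, -0.299).

arm_command(commands=[{"angular":[0,0,0],"translation":[0,-1,-10.2],"gripper":1},{"angular":[0,0,0],"translation":[0,-1,-10.2],"gripper":1},{"angular":[0,0,0],"translation":[0,-1,-10.2],"gripper":1},{"angular":[0,0,0],"translation":[0,-1,-10.2],"gripper":1},{"angular":[0,0,0],"translation":[30,0,0],"gripper":1},{"angular":[0,0,0],"translation":[30,0,0],"gripper":1},{"angular":[0,0,0],"translation":[30,0,0],"gripper":1},{"angular":[0,0,0],"translation":[10,0,0],"gripper":1}])

```text
time: 13.05
tcp_pos: [0.5262, -0.2941, 0.0302]
tool_rot: [-2.121, 0.177, 2.137]
force: [-1.2, 1.4, -1.7]
finger_gap: 0.0002
```

arm_command(commands=[{"angular":[0,0,0],"translation":[0,0,0],"gripper":1}])

```text
time: 13.13
tcp_pos: [0.5263, -0.2946, 0.0315]
tool_rot: [-2.122, 0.178, 2.137]
force: [-0.1, 0.8, -0.6]
finger_gap: 0.0001
```

```bash
python3 - <<'E'
from st import *
from h import *
grab(arm,"wrist","11")
E
```

```text
{'time': np.float64(13.1333), 'tcp_pos': array([ 0.5263, -0.2946,  0.0315]), 'joint_positions': array([-6.0480e-01,  3.2660e-01,  1.4949e+00,  1.2000e-03,  1.3288e+00,
        1.1376e+00]), 'finger_gap': np.float64(0.0001), 'force': array([-0.0647,  0.7647, -0.5864])}
[[-0.006 -0.171 -0.985]
 [ 0.006 -0.985  0.171]
 [-1.    -0.005  0.007]] yaw 137.76090611378254
```

View pics/wrist11.png

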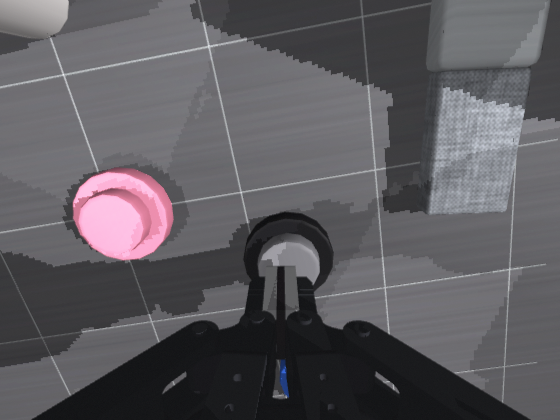

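Tips are over the grey button, 4 mm left of centre. Correcting, then pressing.

arm_command(commands=[{"angular":[0,0,0],"translation":[0,4,-1],"gripper":1},{"angular":[0,0,0],"translation":[6,0,0],"gripper":1},{"angular":[0,0,0],"translation":[4,0,0],"gripper":1},{"angular":[0,0,0],"translation":[3,0,0],"gripper":1},{"angular":[0,0,0],"translation":[2,0,0],"gripper":1}])

```text
time: 13.6
tcp_pos: [0.5283, -0.3012, 0.0211]
tool_rot: [-2.132, 0.185, 2.129]
force: [-0.2, 0.2, 1.8]
finger_gap: -0.0001
```

arm_command(commands=[{"angular":[0,0,0],"translation":[1.5,0,0],"gripper":1},{"angular":[0,0,0],"translation":[1.5,0,0],"gripper":1},{"angular":[0,0,0],"translation":[0,0,0],"gripper":1}])

```text
time: 13.85
tcp_pos: [0.5283, -0.3011, 0.0181]
tool_rot: [-2.131, 0.184, 2.13]
force: [0.5, 0.1, 3.0]
finger_gap: -0.0002
```

arm_command(commands=[{"angular":[0,0,0],"translation":[1.5,0,0],"gripper":1},{"angular":[0,0,0],"translation":[0,0,0],"gripper":1}])

```text
time: 14.02
tcp_pos: [0.5283, -0.3011, 0.0166]
tool_rot: [-2.132, 0.184, 2.13]
force: [-0.8, -1.0, 3.6]
finger_gap: 0.0002
```

arm_command(commands=[{"angular":[0,0,0],"translation":[1.5,0,0],"gripper":1},{"angular":[0,0,0],"translation":[0,0,0],"gripper":1}])

```text
time: 14.18
tcp_pos: [0.5283, -0.3011, 0.016]
tool_rot: [-2.132, 0.184, 2.13]
force: [-2.9, 0.7, 6.7]
finger_gap: 0.0002
```

arm_command(commands=[{"angular":[0,0,0],"translation":[1,0,0],"gripper":1},{"angular":[0,0,0],"translation":[0,0,0],"gripper":1}])

```text
time: 14.35
tcp_pos: [0.5283, -0.3012, 0.016]
tool_rot: [-2.132, 0.185, 2.13]
force: [-1.8, 3.0, 10.7]
finger_gap: -0.0003
```

The travel has stopped at 16.0 mm with the force climbing past 10 N, so the button is at its stop. Letting it go.

arm_command(commands=[{"angular":[0,0,0],"translation":[1,0,0],"gripper":1},{"angular":[0,0,0],"translation":[0,0,0],"gripper":1},{"angular":[0,0,0],"translation":[-4,0,0],"gripper":1},{"angular":[0,0,0],"translation":[-10,0,0],"gripper":1},{"angular":[0,0,0],"translation":[-30,0,0],"gripper":1},{"angular":[0,0,0],"translation":[-30,0,0],"gripper":1},{"angular":[0,0,0],"translation":[-20,0,20],"gripper":1},{"angular":[0,0,0],"translation":[0,0,30],"gripper":1}])

```text
time: 15.02
tcp_pos: [0.4825, -0.2943, 0.1126]
tool_rot: [-2.145, 0.188, 2.123]
force: [-0.5, -0.6, 0.8]
finger_gap: -0.0001
```

arm_command(commands=[{"angular":[0,0,0],"translation":[0,0,0],"gripper":1},{"angular":[0,0,0],"translation":[0,0,0],"gripper":1}])

```text
time: 15.18
tcp_pos: [0.4776, -0.2917, 0.1064]
tool_rot: [-2.129, 0.183, 2.13]
force: [-0.5, 0.0, -0.2]
finger_gap: -0.0002
```

```bash
python3 - <<'E'
from st import *
from fit import *
for n in("wrist","scene","top"): grab(arm,n,"12")
def loc(c,m=None): pass
a,da,ca=load("top","0");b,db,cb=load("top","12");W=cloud(db,cb)
m=box(W,.64,.74,-.1,0.01,.222,.24);print("cap top",W[m].mean(0))
x,e,z,k=fit_stop(cloud(da,ca),ca);print("target top frame",x[:2]+.03*np.array([np.cos(x[2])-np.sin(x[2]),np.sin(x[2])+np.cos(x[2])]))
im,d,c=load("wrist","12");W=cloud(d,c)
m=box(W,.51,.545,-.315,-.283,.012,.03)&(im.mean(2)>85);print("button z",np.median(W[m][:,2]),m.sum())
diff=(cv2.absdiff(a,b).max(2)>60).astype(np.uint8);cv2.imwrite("pics/diff.png",diff*255)
for (u,v,n) in((113,133,"bowl"),(176,173,"glue"),(358,170,"glue"),(435,185,"brush"),(146,244,"can"),(130,301,"carton")):
    s=np.s_[v-24:v+24,u-24:u+24];W0=cloud(da,ca)[s];W1=cloud(db,cb)[s];q=lambda w:np.nanmean(w[w[...,2]>.012][:,:2],0)
    print(n,np.round((q(W1)-q(W0))*1000,1))
E
```

```text
{'time': np.float64(15.1833), 'tcp_pos': array([ 0.4776, -0.2917,  0.1064]), 'joint_positions': array([-6.5040e-01,  1.6690e-01,  1.5329e+00,  1.4000e-03,  1.4435e+00,
        1.0942e+00]), 'finger_gap': np.float64(-0.0002), 'force': array([-0.4639,  0.0177, -0.2058])}
[[-0.001 -0.173 -0.985]
 [ 0.002 -0.985  0.173]
 [-1.    -0.002  0.001]] yaw 103.46067242249325
cap top [ 0.68735646 -0.04083368  0.22915342]
target top frame [ 0.6868385  -0.04056627]
button z 0.021274848444206823 1701
bowl [ 0.  -0.1]
glue [ 0.  -0.1]
glue [-0.1 -0.1]
brush [-14.6  24.6]
can [ 0.  -0.1]
carton [-0.1 -0.1]
```

View pics/scene12.png

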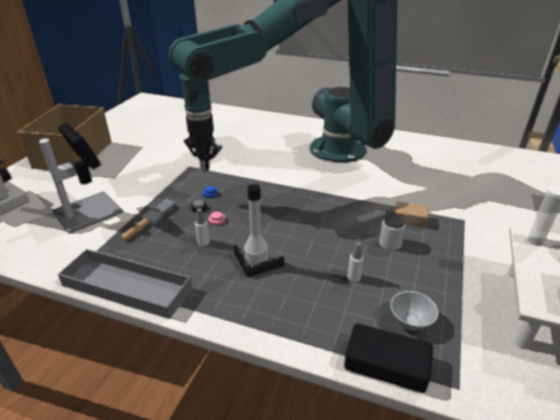

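```bash
python3 - <<'E'
from plant import arm
from h import *
q=[]
for t in("0","12"):
    im,d,c=load("scene",t);W=cloud(d,c)[195:245,115:180];q.append(np.nanmean(W[W[...,2]>.012],0))
print("brush shift mm",(q[1]-q[0])*1000)
arm.close_job();print("closed")
E
```

```text
brush shift mm [ 1.26309416  0.16483762 -0.04395253]
the job is handed in; nothing more can be done
closed
```

I slid the bottle upright into the corner of the stop, pressed the grey shutter button fully down and let it go, then handed the job in at about 15.3 s. No verdict is reported, so what follows is from my own measurements.

- **Push:** I used tilted, half-shut fingertips about 15–25 mm above the bench. I stopped when the force reached about 11 N straight back along the push, which showed contact with both arms.
- **Bottle position:** in the top camera's last picture the bottle's cap is about 0.6 mm from the place where the bottle touches both arms. With the fingers still pressing, the wrist camera gave about 0.5 mm off. From farther back, after I withdrew, it gave about 1.7 mm; both are inside the 4 mm limit.
- **Shutter button:** it went down about 5.5 mm to a hard stop at over 10 N. After I let go, its top was back at its starting height. All three cameras put the top at about 21 mm rather than the stated 18 mm. I pressed by feel, so this did not matter.
- **Bystanders:** can, carton, bowl and both glue bottles moved 0.1 mm or less. The brush check disagreed: the top view gave about 29 mm of shift, most likely because the arm was in that window. The scene camera gave about 1.3 mm, and the arm never went near the brush, so I take it as unmoved.

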